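Rock the pendulum gauge on the stone to its mark and hold

ROBOT

A 6-joint arm with a two-finger parallel gripper is mounted at the origin on the work surface. World frame = base frame: x ahead of the robot, y to its left, z up, the work surface at z = 0. Lengths are in mm, angles in rad, forces in N, time in s.
With the tool pointing down it reaches from about 325 to 850 mm from the base axis. Payload 4.4 kg.
Tool frame: the origin (TCP) lies midway between the tips of the shut fingers; the grasp point (between the pads) lies 19 mm behind it; z points along the fingers, y is the line along which they close (so a half turn about z gives the same grasp; the last joint's range is limited). The gripper opens to 94 mm and grips with 3 to 60 N. Pads are 16 mm wide; open, the fingers measure 119 mm over their backs; the gripper's body (75 mm by 177 mm) begins 78 mm behind the grasp point.
Start: joints at [-1.3, 0.207, 1.542, -0, 1.393, -0.15], TCP at [235.395, -524.61, 170.147] pointing down, gripper open.
Joint ranges: [-2.73, 2.73], [-0.86, 2.22], [0.23, 2.46], [-1.11, 4.25], [0.08, 2.63], [-2.82, 2.82]. Speed limits (rad/s): [2.79, 2.79, 3.14, 3.14, 3.14, 3.14].

INTERFACE

Orientations are given as a unit quaternion [x, y, z, w].
In Python, from plant import sensors, grab_frame, camera_model, job gives the robot as it stands.
- The arm moves only by the shell command python3 -m inch 'ROWS' [FORCE]. ROWS is JSON, a list of rows, each an object of numbers: "dx", "dy", "dz": the shift along the tool's x, y, z in mm; "turn": the turn about the tool's z in rad; "gripper": the finger opening in mm, from 0 to 94. In form: [{"dx": .., "dy": .., "dz": .., "turn": .., "gripper": ..}, ...]. A call has 1 to 5 rows; each row is the pose to reach, as a shift and turn from the pose commanded when the call began, along the tool's axes at that moment; what a row does not reach only later rows make up. A row lasts 1/12 s, in which the tool goes at most 41.7 mm and 7.16 degrees, less where a joint would pass 70% of its speed; a pose out of reach is approached as far as the arm can. A call with a gripper value outside its range is refused whole. The fingers move at their own pace and stop on an object; FORCE is the grip in N (left out, the last holds). Time passes only in rows, so rows that repeat a pose let the fingers close. It gives the time, the measured TCP pose, the force, the opening and the grip force at its end, in the units of the state.
- sensors.get_state(): the state, without advancing time (a new reading comes with each control period).
- grab_frame(name): name is "scene" or "top" or "wrist"; returns (picture, depth): 420x560x3 uint8, red, green, blue; 420x560 float32, mm along the optical axis (not along the pixel's ray), 0 where there is no reading.
- camera_model(name): a dict with "vfov" (degrees; the focal length in pixels is half the picture's height over the tangent of half this angle, whatever the lens; pixels are square), "cx", "cy" (the principal point, pixels), "extrinsics" (4x4, takes a point from camera to world coordinates). Camera axes: x right, y down, z forward; pixel columns grow to the right and rows downward; lengths in mm; the calibration is good to about 2 mm. A picture is of the moment at which its call begins: read the wrist's pose just before it. camera_model takes no time and is no camera call; for the wrist camera it gives the pose at the moment of the call.
- job.job_done(): hands the job in; it is judged then, once.
The state is a dict: "time_s": time; "joints": joint angles; "qvel": joint speeds; "joint_torque": joint torques, N m; "tcp_pos": TCP position; "tcp_rot": TCP orientation; "force": force on the tool from outside, world axes, zero at the start; "torque": the same for the moment, N m; "opening": finger opening in mm; "grasp_force": force on a finger pad.
Only numpy, scipy, OpenCV 4.12 (cv2) and the standard library are available. Lean on these libraries where they do the work, as an engineer would, in place of code of your own. Each camera call takes 0.05 s, during which the arm holds its last target. There are 200 camera calls.

TASK

Pick up the pendulum angle gauge by its black grip and set it down level on top of the stone clamped in the vice, centred on the stone and with its long sole in line with it. Then, without lifting the sole off, rock it over the stone's two bumps until the swinging pointer has settled in the middle between the two prongs of the preset mark. The job finishes while you hold it there, still gripped, not leaning sideways and resting lightly on the stone, so that the cutting plane can be marked; leave the two pots, the mounted sample and the loupe where they are.

Things in the scene. Friction and masses are not known exactly. Their poses are not given: they have to be found in the camera images.
- gauge: Pendulum angle gauge, 0.36 kg, A-shaped aluminium frame standing on its flat sole, alike on both faces. Origin: centre of the sole's underside; x = across its thickness (square to the two white dials), y = along the sole, z = up. Sole 130 (y) x 26 (x) x 12 mm. Black grip block on top, 24 mm thick (x), 42 wide (y), 93 to 140 mm up: hold it there, closing along x. Pointer pivot 88 mm up.
- pointer (a joint): Angle (rad) of the swinging pointer in the gauge, a black needle with a round steel bob near its lower end that hangs plumb by gravity; it swings a little and settles in well under a second. 0 = gauge level; positive = tip towards the gauge's +y end, which comes from dipping the +y end by that angle.
- mark (a joint): Angle (rad) of the preset mark, same zero and sign as the pointer. The mark is a small dark steel fork below the dial's ticks (one every 5 degrees), two prongs 11 mm apart, set beforehand between 0.19 and 0.38; it stays there. Tilt the gauge so that the pointer's angle equals the mark's.
- pointer_tip (a point): Tip of the pointer, 58 mm from the pivot, in the middle of the gauge's thickness.
- mark_gate (a point): Middle of the gap between the two prongs of the mark, 58 mm from the pivot, in the middle of the gauge's thickness.
- stone: Rough grey-brown stone, 70 mm wide, 115 long, clamped fast in a dark iron vice bolted to the bench (jaws 90 mm wide along the stone, tops 63 mm above the bench, screw and cross bar on its -x side). Origin: on the bench under the stone's centre; y = along the stone through both bumps, z up. It does not give.
- high_bump (a point): Top of the stone's higher bump: 105 mm above the bench, 22 mm from the stone's origin towards its -y end. The bump is a ball of 35 mm radius whose centre is 35 mm under this point. A level gauge touches only here.
- low_bump (a point): Top of the stone's lower bump: 98 mm above the bench, 28 mm from the stone's origin towards its +y end. The bump is a ball of 30 mm radius whose centre is 30 mm under this point. A sole that dips 0.14 rad towards the stone's +y end touches both bumps, dipped further only this one.
- pot_large: Bystander: lidded sample pot, 58 mm across, 50 mm high; origin under its centre.
- pot_small: Bystander: lidded sample pot, 42 mm across, 42 mm high; origin under its centre.
- mounted_sample: Bystander: white plastic block 60 x 44 x 16 mm with a small steel disc on it; origin under its centre.
- loupe: Bystander: black eye loupe standing on end, 42 mm across, 34 mm high; origin under its centre.
Not all that is in view belongs to the job. Of the things that look like the gauge, the largest one is meant. Of the things that look like the part that bears stone, the largest one is meant.

How it is judged (in metres and radians):
On the way, in this order (a step that is already met when the one before it is completed fails the run):
1. the gauge is lifted off the bench in the fingers (height (world z) of gauge above 0.03 m and contact force between the fingers and gauge above 2 N), for 0.2 s.
2. the gauge is set level (pointer within 6 degrees of the middle) on top of the stone, its sole in line with the stone within 15 degrees (contact force between gauge and stone above 0.3 N and value of joint pointer between -0.105 and 0.105 rad and angle between the x axis of gauge and the x axis of stone, either way round below 0.26 rad), for 0.2 s.
3. it is rocked with the sole on the stone: pointer seen on its way, between 6.6 and 10.9 degrees, while the stone bears the sole (contact force between gauge and stone above 0.3 N and value of joint pointer between 0.115 and 0.19 rad), for 0.05 s.
At the end, for the whole second after the job is handed in: Through the last second the fingers hold the gauge at rest on the stone with 0.3 to 20 N, sole centre within 50 mm of the stone's centre from above and over 70 mm up, in line within 15 degrees, leaning sideways under 8 degrees, pointer still and within 3.8 mm of the middle of the mark's gap (distance between pointer_tip and mark_gate below 0.0038 m and velocity of joint pointer between -0.2 and 0.2 rad/s and contact force between gauge and stone between 0.3 and 20 N and contact force between the fingers and gauge above 2 N and height (world z) of gauge above 0.07 m and horizontal distance between gauge and stone below 0.05 m and angle between gauge's own x axis and vertical between 1.43 and 1.71 rad and angle between the x axis of gauge and the x axis of stone, either way round below 0.26 rad and linear speed of gauge below 0.02 m/s); the arm keeps its last pose, push and grip.
It fails at once if the gauge is pressed on the stone with more than 60 N (contact force between gauge and stone above 60 N).
It fails at once if a bystander is moved more than 25 mm (distance of any of pot_large, pot_small, mounted_sample, loupe from where it was at the start of the episode above 0.025 m).
It also fails if it takes over 51 s, if anything falls off the work surface, if the arm or the gripper's body presses on something with over 40 N, if the wrist force passes 120 N, or if a joint passes its speed limit or range.

## Working session

There is one attempt and no reset: what is moved stays moved. The work goes in short steps, Python scripts to look and compute and a shell command to move; the robot and the scene stay as the last step left them, time stands still between calls to the robot, and variables do not carry over. Pictures are saved under pics/ and viewed, at most 10 in all, crops included, and the job is handed in when it is done.

```bash
ls; mkdir -p pics; cat > h.py <<'E'
import numpy as np, cv2
from plant import sensors, grab_frame, camera_model, job
def snap(n,tag):
    m=camera_model(n); p,d=grab_frame(n)
    cv2.imwrite(f'pics/{tag}.png',cv2.cvtColor(p,cv2.COLOR_RGB2BGR)); np.savez(f'pics/{tag}.npz',p=p,d=d,E=m['extrinsics'],c=[m['vfov'],m['cx'],m['cy']])
    return p,d,m
def load(tag):
    z=np.load(f'pics/{tag}.npz'); return z['p'],z['d'],z['E'],z['c']
def cloud(tag):
    p,d,E,(v,cx,cy)=load(tag); H,W=d.shape; f=H/2/np.tan(np.radians(v)/2)
    r,c=np.mgrid[:H,:W]; P=np.stack([(c-cx)/f*d,(r-cy)/f*d,d],-1)
    W3=P@E[:3,:3].T+E[:3,3]; W3[d<=0]=np.nan; return p,W3
E
python3 - <<'E'
from h import *
print(sensors.get_state())
for n in('scene','top'):
    p,d,m=snap(n,n+'0'); print(n,m['vfov'],m['cx'],m['cy'],np.round(m['extrinsics'],3).tolist())
a=cv2.imread('pics/scene0.png');b=cv2.imread('pics/top0.png')
E
```

```text
pics
{'time_s': 0.0, 'joints': array([-1.29943985e+00,  2.07445904e-01,  1.54295177e+00, -1.98713410e-05,
        1.39352329e+00, -1.50512720e-01]), 'qvel': array([-7.49195945e-04,  1.02670467e-03,  6.32221778e-05,  1.08962253e-03,
       -4.74325120e-04, -1.17635512e-03]), 'joint_torque': array([ 8.33786817e-04, -3.70872867e+01, -2.81417423e+01,  6.98376540e-02,
        3.60680453e-02, -1.55092030e-04]), 'tcp_pos': array([ 235.17424663, -523.71639987,  168.97727279]), 'tcp_rot': array([ 9.77834629e-01,  2.09375459e-01, -8.00576687e-05, -1.16143941e-03]), 'force': array([ 0.32366593, -0.80607249,  0.13251759]), 'torque': array([-0.02807488, -0.01036875, -0.00873424]), 'grasp_force': 0.0, 'opening': 94.10067696364209}
scene 52.323795123917854 279.55699946278196 211.6681959940432 [[-0.81, 0.406, -0.423, 997.871], [0.586, 0.561, -0.585, 617.66], [0.0, -0.722, -0.692, 824.774], [0.0, 0.0, 0.0, 1.0]]
top 50.88509463482541 282.7423833058639 211.33236382125799 [[-0.031, -0.991, 0.128, 407.316], [-0.999, 0.027, -0.033, 17.591], [0.03, -0.129, -0.991, 1153.671], [0.0, 0.0, 0.0, 1.0]]
```

View pics/scene0.png

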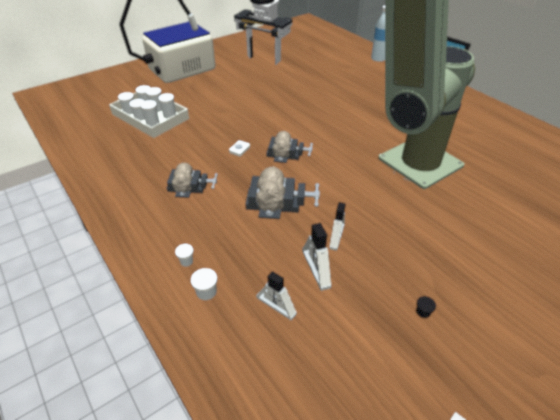

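View pics/top0.png

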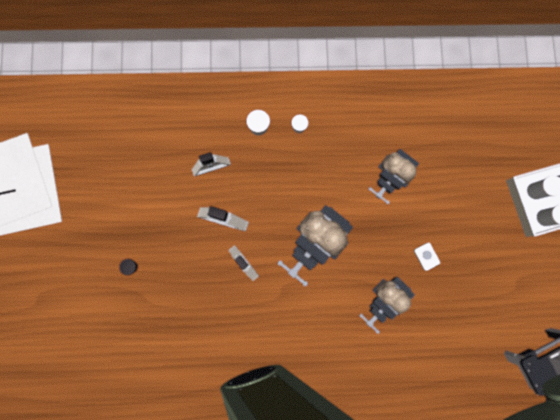

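```bash
cat > m.py <<'E'
from h import *
p,W=cloud('top0'); f=lambda a:np.round(a,1).tolist()
def roi(W,r0,r1,c0,c1): return W[r0:r1,c0:c1].reshape(-1,3)
G=roi(W,200,235,190,255); print('bench z',np.nanmedian(W[300:330,60:160,2]))
c=np.nanmedian(G[G[:,2]>125],0); print('grip top c',f(c),np.sum(G[:,2]>125))
ps,Ws=cloud('scene0')
for nm,A in(('top',W),('scene',Ws)):
    A=A.reshape(-1,3); n=np.linalg.norm(A[:,:2]-c[:2],axis=1)<78
    g=A[n]; col=(p if nm=='top' else ps).reshape(-1,3)[n]
    # main gauge only: connected at |along|; print rects by height band
    for lo,hi in((3,11),(8,16),(20,90),(125,150)):
        q=g[(g[:,2]>lo)&(g[:,2]<hi)]
        if len(q)>8:
            print(nm,lo,hi,len(q),[np.round(x,1) for x in cv2.minAreaRect(q[:,:2].astype(np.float32))])
# stone
S=roi(W,205,275,290,355); C=roi(Ws,160,220,240,325)
for nm,S in(('top',S),('scene',C)):
    S=S[S[:,2]>68]; print(nm,'stone',len(S),f(S[S[:,2].argmax()]),[np.round(x,1) for x in cv2.minAreaRect(S[:,:2].astype(np.float32))])
    np.save(f'pics/S{nm}.npy',S)
from scipy.optimize import least_squares
S=np.vstack([np.load('pics/Stop.npy'),np.load('pics/Sscene.npy')])
ctr=np.median(S[:,:2],0)
def res(v):
    x,y,a,dz=v; u=np.array([np.cos(a),np.sin(a)])
    h=np.array([x,y])-22*u; l=np.array([x,y])+28*u
    d1=np.linalg.norm(S-[*h,70+dz],axis=1)-35; d2=np.linalg.norm(S-[*l,68+dz],axis=1)-30
    return np.where(abs(d1)<abs(d2),d1,d2)[S[:,2]>80]
for a in np.arange(0,6.28,.5):
    s=least_squares(res,[*ctr,a,0],loss='soft_l1'); print(np.round(s.x,3),round(s.cost,1))
E
python3 m.py
python3 - <<'E'
from h import *
a=cv2.imread('pics/top0.png')[190:290,185:365]; cv2.imwrite('pics/c1.png',cv2.resize(a,None,fx=4.4,fy=4.4,interpolation=2))
E
```

```text
bench z 0.3436958156999026
grip top c [538.1, 135.5, 139.8] 202
top 3 11 265 [array([537.9, 135. ]), array([148.9, 145.6]), np.float64(32.0)]
top 8 16 101 [array([513.1, 145.3]), array([129.9,  77.3]), np.float64(72.4)]
top 20 90 245 [array([538.8, 136.5]), array([121.6,  26.3]), np.float64(71.6)]
top 125 150 202 [array([538.7, 136.6]), array([41.3, 24.5]), np.float64(71.9)]
scene 3 11 198 [array([539.3, 136.9]), array([138.2, 148.7]), np.float64(51.7)]
scene 8 16 194 [array([518.9, 146.8]), array([128.2,  80.4]), np.float64(68.8)]
scene 20 90 525 [array([524.9, 145.1]), array([116.6,  70.9]), np.float64(67.1)]
scene 125 150 215 [array([541.4, 136.9]), array([44.7, 25. ]), np.float64(73.1)]
top stone 1190 [479.7, -132.9, 108.6] [array([ 493.2, -122.1]), array([112.8,  84.5]), np.float64(46.3)]
scene stone 739 [475.6, -133.7, 107.4] [array([ 498.9, -113.3]), array([97.5, 73.2]), np.float64(56.2)]
[ 4.90204e+02 -1.20951e+02  8.67000e-01 -2.50000e-01] 1619.7
[ 4.90204e+02 -1.20951e+02  8.67000e-01 -2.50000e-01] 1619.7
[ 4.90204e+02 -1.20951e+02  8.67000e-01 -2.50000e-01] 1619.7
[ 4.90204e+02 -1.20951e+02  8.67000e-01 -2.50000e-01] 1619.7
[ 4.90204e+02 -1.20951e+02  8.67000e-01 -2.50000e-01] 1619.7
[ 488.279 -124.109    3.857    0.719] 6327.9
[ 499.482 -123.525    3.654    6.833] 6157.6
[ 499.482 -123.525    3.654    6.833] 6157.6
[ 488.307 -124.096    3.856    0.729] 6327.9
[ 484.771 -108.678    4.441    7.485] 6859.3
[ 488.279 -124.109    3.857    0.719] 6327.9
[ 4.90204e+02 -1.20951e+02  7.15100e+00 -2.50000e-01] 1619.7
[ 4.90204e+02 -1.20951e+02  7.15100e+00 -2.50000e-01] 1619.7
```

View pics/c1.png

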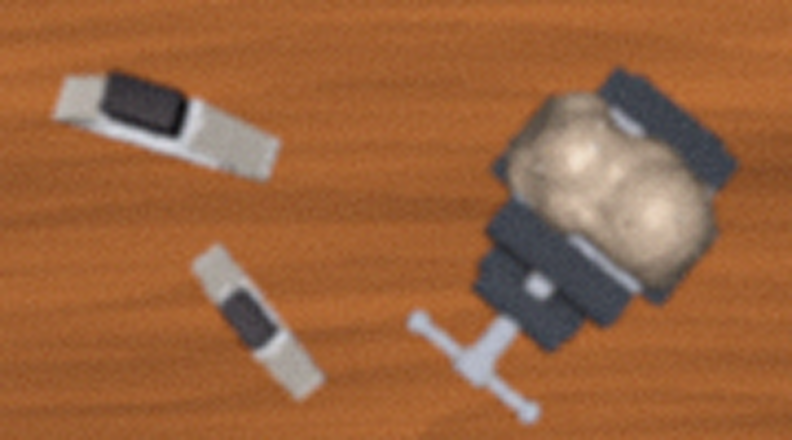

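```bash
python3 - <<'E'
from h import *
a=cv2.imread('pics/scene0.png')[215:300,285:350]; a=cv2.resize(a,None,fx=6,fy=6,interpolation=cv2.INTER_CUBIC)
p,d,m=snap('wrist','w0'); b=cv2.resize(cv2.cvtColor(p,4),(400,300))
o=np.zeros((510,800,3),np.uint8); o[:,:390]=a; o[:300,400:]=b; cv2.imwrite('pics/c2.png',o)
print(np.round(m['extrinsics'],3),m['vfov'])
E
```

```text
[[ 4.08000e-01 -8.76000e-01 -2.56000e-01  3.10925e+02]
 [-9.13000e-01 -3.92000e-01 -1.12000e-01 -4.91644e+02]
 [-2.00000e-03  2.79000e-01 -9.60000e-01  3.83407e+02]
 [ 0.00000e+00  0.00000e+00  0.00000e+00  1.00000e+00]] 60.786564717463364
```

View pics/c2.png

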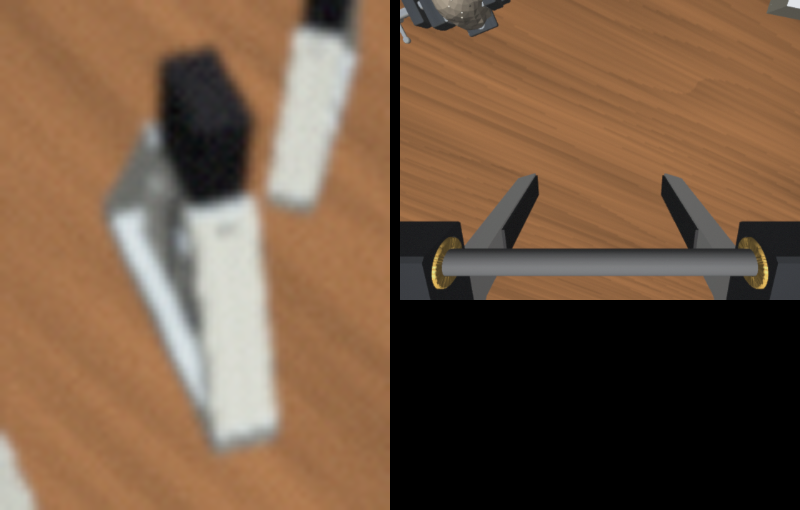

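```bash
cat > go.py <<'E'
# python3 go.py x y z yaw_of_toolx(deg): prints shift in current tool axes
import sys; from h import *
from scipy.spatial.transform import Rotation as R
s=sensors.get_state(); M=R.from_quat(s['tcp_rot']).as_matrix()
print('t',s['time_s'],'tcp',np.round(s['tcp_pos'],1),'yaw',round(np.degrees(np.arctan2(M[1,0],M[0,0])),2),'tilt z',np.round(M[:,2],3),'F',np.round(s['force'],1),'op',round(s['opening'],1),'g',round(s['grasp_force'],1),'j6',round(s['joints'][5],2))
if len(sys.argv)>4:
    x,y,z,w=map(float,sys.argv[1:5]); d=M.T@(np.array([x,y,z])-s['tcp_pos'])
    t=-np.radians((w-np.degrees(np.arctan2(M[1,0],M[0,0]))+180)%360-180)
    print('d',np.round(d,1),'turn',np.round(t,3))
E
for i in 1 2 3 4; do python3 -m inch '[{"dx":136.8,"dy":-119.5},{"dx":136.8,"dy":-119.5},{"dx":136.8,"dy":-119.5},{"dx":136.8,"dy":-119.5},{"dx":136.8,"dy":-119.5}]' | tail -c 300; done
python3 -m inch '[{"turn":-0.42},{"turn":-0.42},{"turn":-0.42},{"turn":-0.42},{"turn":-0.42}]'
python3 -m inch '[{"turn":-0.414},{"turn":-0.414},{"turn":-0.414},{"turn":-0.414},{"turn":-0.414}]'
python3 go.py 538.5 136.5 97 72
```

```text
t 0.15 tcp [ 235.2 -523.9  169.3] yaw 24.17 tilt z [-0.     0.002 -1.   ] F [ 0.1  0.2 -0.5] op 93.9 g 0.0 j6 -0.15
d [ 547.1 -478.3   73.3] turn -0.835$[0]: bad value
$[0]: bad value
$[0]: bad value
$[0]: bad value
$[0]: bad value
$[0]: bad value
```

```bash

for i in 1 2 3 4; do python3 -m inch '[{"dx":136.8,"dy":-119.5,"dz":0,"turn":0,"gripper":94},{"dx":136.8,"dy":-119.5,"dz":0,"turn":0,"gripper":94},{"dx":136.8,"dy":-119.5,"dz":0,"turn":0,"gripper":94},{"dx":136.8,"dy":-119.5,"dz":0,"turn":0,"gripper":94},{"dx":136.8,"dy":-119.5,"dz":0,"turn":0,"gripper":94}]' | tail -c 300; done
for i in 1 2; do python3 -m inch '[{"dx":0,"dy":0,"dz":0,"turn":-0.417,"gripper":94},{"dx":0,"dy":0,"dz":0,"turn":-0.417,"gripper":94},{"dx":0,"dy":0,"dz":0,"turn":-0.417,"gripper":94},{"dx":0,"dy":0,"dz":0,"turn":-0.417,"gripper":94},{"dx":0,"dy":0,"dz":0,"turn":-0.417,"gripper":94}]'; done
python3 go.py 538.5 136.5 97 72
```

```text
time_s: 0.57
tcp_pos: [312.3, -354.6, 169.4]
tcp_rot: [0.978, 0.211, 0.0, -0.002]
force: [0.5, 0.7, -0.7]
opening: 94.3
grasp_force: 0.0
time_s: 0.98
tcp_pos: [388.0, -190.0, 169.8]
tcp_rot: [0.977, 0.211, 0.0, -0.001]
force: [-0.4, -0.0, -0.2]
opening: 94.0
grasp_force: 0.0
time_s: 1.4
tcp_pos: [464.0, -25.0, 170.1]
tcp_rot: [0.977, 0.211, 0.001, -0.001]
force: [-0.5, 0.3, 0.0]
opening: 94.2
grasp_force: 0.0
time_s: 1.82
tcp_pos: [540.0, 140.1, 169.8]
tcp_rot: [0.977, 0.211, 0.0, -0.001]
force: [-0.8, -0.4, 0.9]
opening: 94.0
grasp_force: 0.0
time_s: 2.23
tcp_pos: [538.4, 135.0, 169.7]
tcp_rot: [0.913, 0.407, -0.001, -0.0]
force: [0.1, 0.1, -0.2]
opening: 93.9
grasp_force: 0.0
time_s: 2.65
tcp_pos: [538.6, 135.0, 169.9]
tcp_rot: [0.81, 0.587, -0.0, -0.0]
force: [-0.1, 0.4, 0.1]
opening: 94.2
grasp_force: 0.0
t 2.65 tcp [538.6 135.  169.9] yaw 71.88 tilt z [-0.001 -0.    -1.   ] F [-0.1  0.4  0.1] op 94.2 g 0.0 j6 0.41
d [ 1.4 -0.6 72.9] turn -0.002
```

```bash

python3 -m inch '[{"dx":1.4,"dy":-0.6,"dz":35,"turn":0,"gripper":94},{"dx":1.4,"dy":-0.6,"dz":73,"turn":0,"gripper":94},{"dx":1.4,"dy":-0.6,"dz":73,"turn":0,"gripper":60},{"dx":1.4,"dy":-0.6,"dz":73,"turn":0,"gripper":40},{"dx":1.4,"dy":-0.6,"dz":73,"turn":0,"gripper":30}]' 12
for i in 1 2; do python3 -m inch '[{"dx":0,"dy":0,"dz":0,"turn":0,"gripper":15},{"dx":0,"dy":0,"dz":0,"turn":0,"gripper":15},{"dx":0,"dy":0,"dz":0,"turn":0,"gripper":15},{"dx":0,"dy":0,"dz":0,"turn":0,"gripper":15},{"dx":0,"dy":0,"dz":0,"turn":0,"gripper":15}]' 12; done; python3 go.py
```

```text
time_s: 3.07
tcp_pos: [539.7, 136.9, 98.5]
tcp_rot: [0.81, 0.587, 0.001, 0.0]
force: [0.6, 0.3, 0.9]
opening: 77.5
grasp_force: 0.0
time_s: 3.48
tcp_pos: [539.3, 137.1, 98.0]
tcp_rot: [0.809, 0.587, 0.001, 0.0]
force: [0.3, 0.8, -0.0]
opening: 43.8
grasp_force: 0.0
time_s: 3.9
tcp_pos: [539.0, 137.0, 97.2]
tcp_rot: [0.809, 0.587, 0.0, 0.0]
force: [0.0, -0.0, -0.1]
opening: 23.5
grasp_force: 12.0
t 3.9 tcp [539.  137.   97.2] yaw 71.95 tilt z [ 0. -0. -1.] F [ 0.  -0.  -0.1] op 23.5 g 12.0 j6 0.41
```

```bash

python3 -m inch '[{"dx":0,"dy":0,"dz":-15,"turn":0,"gripper":15},{"dx":0,"dy":0,"dz":-50,"turn":0,"gripper":15},{"dx":0,"dy":0,"dz":-90,"turn":0,"gripper":15},{"dx":0,"dy":0,"dz":-130,"turn":0,"gripper":15},{"dx":0,"dy":0,"dz":-150,"turn":0,"gripper":15}]' 12
for i in 1 2; do python3 -m inch '[{"dx":30,"dy":-4,"dz":-3,"turn":-0.075,"gripper":15},{"dx":60,"dy":-8,"dz":-6,"turn":-0.15,"gripper":15},{"dx":90,"dy":-12,"dz":-9,"turn":-0.225,"gripper":15},{"dx":120,"dy":-16,"dz":-12,"turn":-0.3,"gripper":15},{"dx":147,"dy":-20,"dz":-15,"turn":-0.375,"gripper":15}]' 12 |head -3; done;
python3 go.py 590 430 280 114.7
```

```text
time_s: 4.32
tcp_pos: [540.6, 137.3, 251.9]
tcp_rot: [0.809, 0.588, 0.003, 0.002]
force: [1.3, 1.1, -2.2]
opening: 23.7
grasp_force: 12.0
time_s: 4.73
tcp_pos: [564.5, 284.5, 260.7]
tcp_rot: [0.684, 0.729, -0.001, -0.001]
time_s: 5.15
tcp_pos: [535.1, 430.0, 275.3]
tcp_rot: [0.536, 0.844, -0.001, -0.001]
t 5.15 tcp [535.1 430.  275.3] yaw 115.17 tilt z [-0.003 -0.001 -1.   ] F [-0.2 -0.2 -4.1] op 23.9 g 12.0 j6 0.11
d [-23.4  49.6  -4.9] turn 0.008
```

```bash

python3 -m inch '[{"dx":0,"dy":25,"dz":0,"turn":0.03,"gripper":15},{"dx":0,"dy":50,"dz":0,"turn":0.05,"gripper":15},{"dx":0,"dy":50,"dz":0,"turn":0.05,"gripper":15},{"dx":0,"dy":50,"dz":0,"turn":0.05,"gripper":15},{"dx":0,"dy":50,"dz":0,"turn":0.05,"gripper":15}]' 12|head -2
python3 - <<'E'
from h import *
s=sensors.get_state()
p,d,m=snap('scene','s1'); T=s['tcp_pos']; E=m['extrinsics']; f=210/np.tan(np.radians(m['vfov'])/2)
pr=lambda X:(lambda q:(q[0]/q[2]*f+m['cx'],q[1]/q[2]*f+m['cy']))(E[:3,:3].T@(np.array(X)-E[:3,3]))
u,v=map(int,pr(T-[0,0,50])); print(T,u,v,pr(T-[0,0,9]))
a=cv2.cvtColor(p,4)[max(0,v-70):v+70,u-70:u+70]; cv2.imwrite('pics/c3.png',cv2.resize(a,None,fx=4.2,fy=4.2,interpolation=2)); print(max(0,v-70),u-70)
E
```

```text
time_s: 5.57
tcp_pos: [581.0, 449.0, 275.2]
[580.96948749 449.04686167 275.19605539] 427 316 (np.float64(433.74351629591314), np.float64(301.7697478830752))
246 357
```

View pics/c3.png

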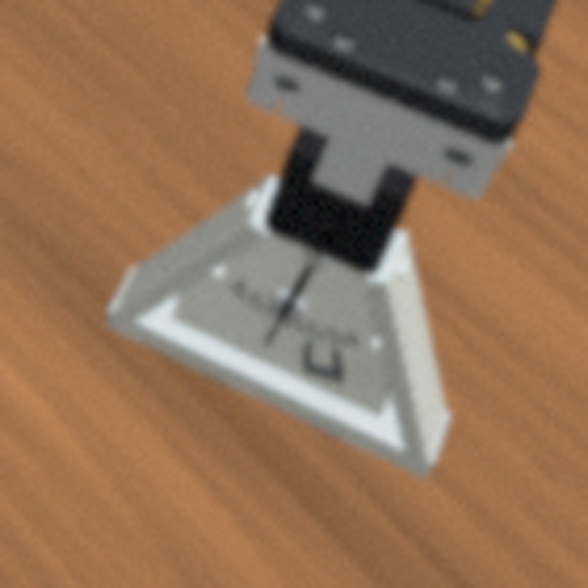

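```bash
cat > ang.py <<'E'
from h import *
from scipy.spatial.transform import Rotation as R
def plane(pts,off,tag,T,Q,e):
    p,d,E,(v,cx,cy)=load(tag); f=210/np.tan(np.radians(v)/2); M=R.from_quat(Q).as_matrix(); o=[]
    for u,w in pts:
        r=E[:3,:3]@np.array([(u-cx)/f,(w-cy)/f,1]); n=M[:,1]; t=n@(T+e*n-E[:3,3])/(n@r); X=E[:3,3]+t*r-T
        o.append([X@M[:,0],-X@M[:,2]])
    return np.array(o)
E
python3 - <<'E'
from ang import *
s=sensors.get_state(); k=lambda x,y:(357+x/4.2,246+y/4.2)
P=[k(322,360),k(308,347),k(341,354),k(268,342),k(311,265),k(290,305),k(128,300),k(105,312),k(430,470)]
for e in(0,6,12):
    q=plane(P,0,'s1',s['tcp_pos'],s['tcp_rot'],e); print(e,np.round(q,1).tolist(), 'fork ang',np.round(np.arctan2(q[:3,0],-9-q[:3,1]),3),'r',np.round(np.hypot(q[:3,0],-9-q[:3,1]),1),'ptr',np.arctan2(q[3,0]-q[4,0],q[4,1]-q[3,1]))
E
```

```text
0 [[18.1, -81.8], [11.5, -78.0], [23.3, -72.7], [-2.5, -86.8], [0.7, -29.6], [-0.5, -58.1], [-58.6, -103.4], [-66.0, -119.0], [70.3, -117.3]] fork ang [0.243 0.166 0.35 ] r [75.  70.  67.8] ptr -0.055676436246583624
6 [[17.8, -73.4], [11.4, -69.6], [22.9, -64.4], [-2.5, -78.2], [0.7, -21.8], [-0.5, -49.9], [-57.8, -94.7], [-65.1, -110.1], [69.4, -108.4]] fork ang [0.27  0.186 0.393] r [66.8 61.7 59.9] ptr -0.05567643624658285
12 [[17.6, -64.9], [11.2, -61.2], [22.6, -56.0], [-2.5, -69.7], [0.6, -14.1], [-0.5, -41.8], [-57.0, -86.0], [-64.3, -101.1], [68.4, -99.4]] fork ang [0.305 0.212 0.448] r [58.6 53.4 52.2] ptr -0.05567643624658364
```

```bash
python3 - <<'E'
from h import *
m=camera_model('scene');E=m['extrinsics']; f=210/np.tan(np.radians(m['vfov'])/2)
for X in([581,449,275],[640,440,330],[660,420,400],[640,440,450],[680,350,450],[620,400,500]):
    q=E[:3,:3].T@(np.array(X)-[0,0,50]-E[:3,3]); print(X,np.round(q[:2]/q[2]*f+[m['cx'],m['cy']]),q[2],np.hypot(X[0],X[1]),np.degrees(np.arctan2(*(E[:3,3]-X)[[1,0]])))
E
```

```text
[581, 449, 275] [427. 316.] 690.2228015779606 734.2765146727764 22.027549803323378
[640, 440, 330] [405. 312.] 632.4342741697657 776.659513557904 26.40144906829774
[660, 420, 400] [394. 281.] 587.206262597952 782.3042886243178 30.32831826197035
[640, 440, 450] [424. 260.] 549.3769100292883 776.659513557904 26.40144906829774
[680, 350, 450] [353. 232.] 585.0469605482481 764.7875521999557 40.098692393723105
[620, 400, 500] [419. 208.] 546.6185360590611 737.8346698278687 29.942655019569646
```

```bash

python3 -m inch '[{"dx":-6,"dy":10,"dz":-35,"turn":-0.02,"gripper":15},{"dx":-12,"dy":20,"dz":-70,"turn":-0.04,"gripper":15},{"dx":-18,"dy":30,"dz":-105,"turn":-0.05,"gripper":15},{"dx":-24,"dy":40,"dz":-140,"turn":-0.06,"gripper":15},{"dx":-31,"dy":51,"dz":-175,"turn":-0.07,"gripper":15}]' 12|head -2
for i in 1 2; do python3 -m inch '[{"dx":0,"dy":0,"dz":0,"turn":0,"gripper":15},{"dx":0,"dy":0,"dz":0,"turn":0,"gripper":15},{"dx":0,"dy":0,"dz":0,"turn":0,"gripper":15},{"dx":0,"dy":0,"dz":0,"turn":0,"gripper":15},{"dx":0,"dy":0,"dz":0,"turn":0,"gripper":15}]' 12 |head -2; done
python3 - <<'E'
from ang import *
s=sensors.get_state(); p,d,m=snap('scene','s2'); print(s['tcp_pos'])
np.savez('pics/s2s.npz',T=s['tcp_pos'],Q=s['tcp_rot'])
F=np.mean([p.astype(float)]+[grab_frame('scene')[0] for _ in range(7)],0).astype(np.uint8); cv2.imwrite('pics/s2m.png',F[:,:,::-1])
E=m['extrinsics'];f=210/np.tan(np.radians(m['vfov'])/2); q=E[:3,:3].T@(s['tcp_pos']-[0,0,50]-E[:3,3]); u,v=map(int,q[:2]/q[2]*f+[m['cx'],m['cy']]); u+=0
print(v-40,u-50); cv2.imwrite('pics/c4.png',cv2.resize(F[v-40:v+60,u-60:u+60,::-1],None,fx=6,fy=6,interpolation=2)); print('origin',u-60,v-40)
E
```

```text
time_s: 6.03
tcp_pos: [637.5, 438.5, 452.6]
time_s: 6.45
tcp_pos: [637.6, 439.4, 448.3]
time_s: 6.87
tcp_pos: [638.4, 439.3, 448.1]
[638.35572237 439.31953283 448.10430166]
219 374
origin 364 219
```

View pics/c4.png

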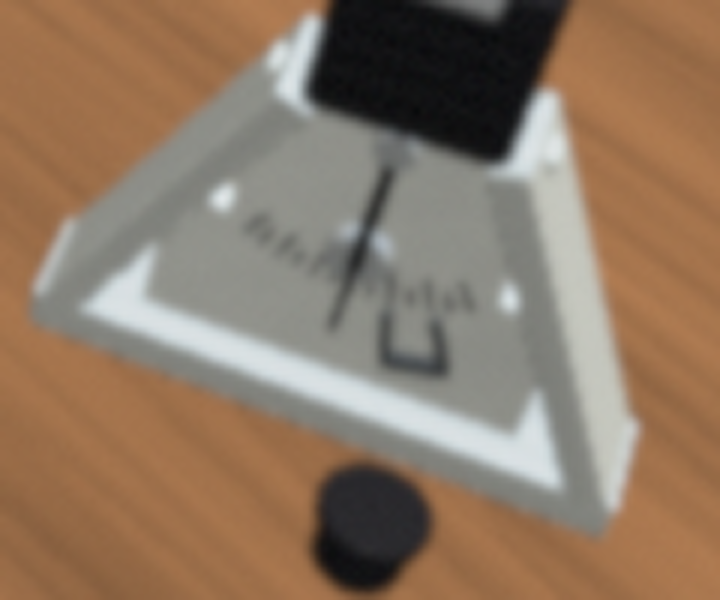

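```bash
python3 - <<'E'
from ang import *
z=np.load('pics/s2s.npz'); k=lambda x,y:(364+x/6-.4,219+y/6-.4)
N=['piv','tip','pl','pr','bl','br','rivL','rivR','soleL','soleR']
P=[k(*a) for a in((398,150),(332,332),(388,312),(437,322),(383,362),(443,374),(222,197),(510,298),(38,322),(600,537))]
for e in(4,8,13):
    q=plane(P,0,'s2',z['T'],z['Q'],e); print(e,dict(zip(N,np.round(q,1).tolist())))
    for n,i in(('tip',[1]),('prongtips',[2,3]),('base',[4,5])):
        v=q[i].mean(0)-q[0]; print(n,round(np.arctan2(v[0],-v[1]),3),round(np.hypot(*v),1))
E
```

```text
4 {'piv': [0.0, -14.9], 'tip': [0.0, -74.7], 'pl': [9.4, -62.2], 'pr': [19.3, -59.7], 'bl': [12.1, -78.1], 'br': [24.4, -74.8], 'rivL': [-30.5, -46.1], 'rivR': [30.6, -44.9], 'soleL': [-62.7, -108.7], 'soleR': [66.9, -107.1]}
tip 0.0 59.8
prongtips 0.301 48.2
base 0.288 64.2
8 {'piv': [0.0, -11.0], 'tip': [0.1, -70.2], 'pl': [9.3, -57.8], 'pr': [19.1, -55.3], 'bl': [12.0, -73.5], 'br': [24.1, -70.2], 'rivL': [-30.2, -41.8], 'rivR': [30.4, -40.7], 'soleL': [-62.1, -103.9], 'soleR': [66.3, -102.2]}
tip 0.0 59.2
prongtips 0.301 47.7
base 0.288 63.5
13 {'piv': [0.1, -6.1], 'tip': [0.1, -64.5], 'pl': [9.2, -52.3], 'pr': [18.9, -49.9], 'bl': [11.9, -67.8], 'br': [23.9, -64.6], 'rivL': [-29.8, -36.5], 'rivR': [30.0, -35.4], 'soleL': [-61.3, -97.8], 'soleR': [65.5, -96.2]}
tip 0.0 58.5
prongtips 0.301 47.1
base 0.288 62.7
```

```bash

for i in 1 2; do python3 -m inch '[{"dx":0,"dy":0,"dz":8,"turn":0.115,"gripper":15},{"dx":0,"dy":0,"dz":16,"turn":0.23,"gripper":15},{"dx":0,"dy":0,"dz":24,"turn":0.345,"gripper":15},{"dx":0,"dy":0,"dz":32,"turn":0.46,"gripper":15},{"dx":0,"dy":0,"dz":40,"turn":0.58,"gripper":15}]' 12 |head -2; done
python3 go.py 496.7 -113.4 300 49.7
```

```text
time_s: 7.68
tcp_pos: [638.5, 439.2, 407.7]
time_s: 8.1
tcp_pos: [638.5, 439.3, 367.7]
t 8.1 tcp [638.5 439.3 367.7] yaw 49.23 tilt z [ 0.001  0.001 -1.   ] F [ 0.2 -0.3 -3.5] op 23.8 g 12.0 j6 1.2
d [-511.3  253.5   66.9] turn -0.008
```

```bash

for i in 1 2 3 4; do python3 -m inch '[{"dx":-25,"dy":13,"dz":3,"turn":0,"gripper":15},{"dx":-51,"dy":26,"dz":6,"turn":0,"gripper":15},{"dx":-77,"dy":38,"dz":10,"turn":0,"gripper":15},{"dx":-102,"dy":51,"dz":13,"turn":0,"gripper":15},{"dx":-127.8,"dy":63.4,"dz":16.7,"turn":-0.002,"gripper":15}]' 12 |head -2; done
python3 go.py 496.7 -113.4 230 49.7
cat > ends.py <<'E'
import sys; from h import *
from scipy.spatial.transform import Rotation as R
# gauge points in the tool frame (x along sole, up) from wrist/scene/top depth
def run(tag):
    s=sensors.get_state(); M=R.from_quat(s['tcp_rot']).as_matrix(); out={}
    for n in('wrist','scene','top'):
        snap(n,tag+n); p,W=cloud(tag+n); q=((W-s['tcp_pos'])@M); q[...,2]*=-1
        out[n]=(p,q)
    return out
E
python3 - <<'E'
from ends import *
o=run('a_')
for n,(p,q) in o.items():
    m=(abs(q[...,1])<14)&(abs(q[...,0])<80)&(q[...,2]>-110)&(q[...,2]<-3); v=q[m]; print(n,len(v))
    for lo in range(-70,71,10):
        w=v[(v[:,0]>=lo)&(v[:,0]<lo+10)]
        if len(w)>5: print(lo,len(w),'z max/min/med',np.round([w[:,2].max(),w[:,2].min(),np.median(w[:,2])],1),'y',np.round([w[:,1].min(),w[:,1].max()],1))
cv2.imwrite('pics/v6.png',np.hstack([cv2.resize(cv2.imread('pics/a_wrist.png'),(400,300)),cv2.resize(cv2.imread('pics/a_scene.png')[130:280,200:400],(400,300))]))
E
```

```text
time_s: 8.52
tcp_pos: [603.4, 299.7, 351.1]
time_s: 8.93
tcp_pos: [569.1, 161.2, 334.5]
time_s: 9.35
tcp_pos: [535.0, 22.8, 317.8]
time_s: 9.77
tcp_pos: [501.3, -115.8, 301.0]
t 9.7667 tcp [ 501.3 -115.8  301. ] yaw 50.03 tilt z [ 0.003  0.001 -1.   ] F [-0.4 -0.5 -3.2] op 23.7 g 12.0 j6 0.3
d [-1.3 -5.2 70.9] turn 0.006
wrist 2960
20 11 z max/min/med [-3.1 -4.8 -3.6] y [-12.3  12.9]
30 652 z max/min/med [ -3.  -18.   -9.9] y [-12.8  13.2]
40 708 z max/min/med [-15.3 -35.  -24.9] y [-13.  13.]
50 617 z max/min/med [-32.3 -51.7 -41.6] y [-13.6  12.4]
60 515 z max/min/med [-48.9 -68.6 -58.8] y [-13.6  12.2]
70 457 z max/min/med [-67.  -88.9 -75.8] y [-14.   11.9]
scene 554
-60 13 z max/min/med [-71.3 -90.1 -84.6] y [-8.  -2.2]
-50 26 z max/min/med [-47.5 -90.  -68.2] y [-9.  -2.9]
-40 25 z max/min/med [-21.4 -99.4 -42.8] y [-9.8 -4. ]
-30 10 z max/min/med [ -6.7 -89.  -21.5] y [-8.5 -4.7]
-10 8 z max/min/med [-87.9 -96.8 -88.4] y [-9.1 -6.3]
10 22 z max/min/med [ -3.  -88.9  -5.6] y [-9.6 13.7]
20 91 z max/min/med [ -3.2 -98.5 -14.1] y [-9.3 13.5]
30 103 z max/min/med [-17.4 -50.3 -32.7] y [-8.6 12.9]
40 106 z max/min/med [-35.4 -97.7 -56.2] y [-9.2 12.6]
50 91 z max/min/med [-61.8 -94.  -75.4] y [-8.9 13.9]
60 46 z max/min/med [-79.  -98.9 -91.4] y [-7.6 13.9]
top 260
-70 46 z max/min/med [-54.2 -92.6 -66.5] y [-12.6   9.4]
-60 24 z max/min/med [-37.2 -87.1 -50.2] y [-12.8  -1.5]
20 10 z max/min/med [-36.7 -99.6 -89.7] y [-12.4  -6.6]
30 67 z max/min/med [-34.2 -96.9 -53.6] y [-12.4  13.4]
40 62 z max/min/med [ -61.1 -101.   -78.1] y [-11.6  13.2]
50 15 z max/min/med [-88.8 -93.7 -91.9] y [-11.5  13.6]
```

View pics/v6.png

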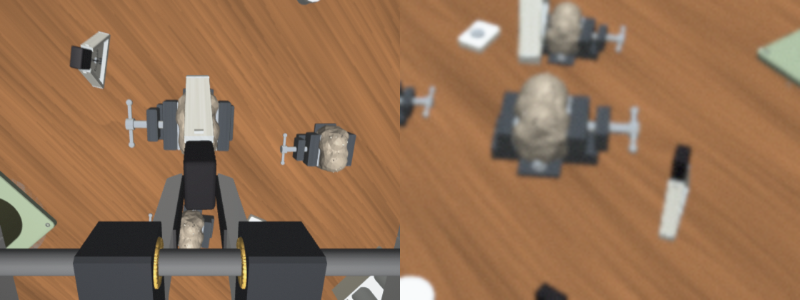

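```bash

python3 -m inch '[{"dx":-1,"dy":-2,"dz":15,"turn":0.0,"gripper":15},{"dx":-1,"dy":-2,"dz":40,"turn":0.0,"gripper":15},{"dx":-1,"dy":-2,"dz":65,"turn":0.0,"gripper":15},{"dx":-1,"dy":-2,"dz":85,"turn":0.0,"gripper":15},{"dx":-1,"dy":-2,"dz":88,"turn":0.0,"gripper":15}]' 12|head -1
python3 -m inch '[{"dx":0,"dy":0,"dz":0,"turn":0,"gripper":15},{"dx":0,"dy":0,"dz":0,"turn":0,"gripper":15},{"dx":0,"dy":0,"dz":0,"turn":0,"gripper":15},{"dx":0,"dy":0,"dz":0,"turn":0,"gripper":15}]' 12 |head -2
cat > leg.py <<'E'
from ends import *
def leg(tag):
    s=sensors.get_state(); M=R.from_quat(s['tcp_rot']).as_matrix(); snap('wrist',tag); p,W=cloud(tag); q=(W-s['tcp_pos'])@M; q[...,2]*=-1
    m=(abs(q[...,1])<10)&(q[...,0]>25)&(q[...,0]<100)&(q[...,2]>-95)&(q[...,2]<0)&(p.min(-1)>110)
    v=q[m][:,[0,2]]
    # outer leg surface: keep points near the robust line
    l=cv2.fitLine(v.astype(np.float32),cv2.DIST_HUBER,0,.01,.01).ravel(); d=abs((v-l[2:])@[-l[1],l[0]]); v=v[d<2]
    l=cv2.fitLine(v.astype(np.float32),cv2.DIST_L2,0,.01,.01).ravel()
    if l[0]<0: l[:2]*=-1
    a=np.arctan2(-l[1],l[0]); x50=l[2]+(-40-l[3])*l[0]/l[1]
    print('leg angle',round(a,4),'x at z-40',round(x50,1),'n',len(v),'range',np.round([v.min(0),v.max(0)],0).tolist(),'tcp',np.round(s['tcp_pos'],1),'F',np.round(s['force'],1),'g',round(s['grasp_force'],1),'t',round(s['time_s'],2))
if __name__=='__main__': import sys; leg(sys.argv[1])
E
python3 leg.py b0; python3 leg.py b1; python3 go.py 496.7 -113.4 202 49.7
```

```text
time_s: 10.33
time_s: 10.67
tcp_pos: [501.2, -114.3, 214.7]
leg angle 1.2211 x at z-40 35.2 n 1590 range [[25.0, -94.0], [55.0, -7.0]] tcp [ 501.2 -114.3  214.7] F [ 0.9  0.1 -2.9] g 12.0 t 10.67
leg angle 1.2201 x at z-40 35.3 n 1590 range [[25.0, -95.0], [56.0, -8.0]] tcp [ 500.9 -114.3  214.4] F [ 0.3  0.7 -1.8] g 12.0 t 10.72
t 10.7667 tcp [ 500.7 -114.3  214. ] yaw 50.02 tilt z [ 0.004  0.    -1.   ] F [-1.5  0.5 -2.4] op 23.8 g 12.0 j6 0.3
d [-1.9 -3.6 12. ] turn 0.006
```

```bash

python3 -m inch '[{"dx":-1.9,"dy":-3.6,"dz":3,"turn":0.006,"gripper":15},{"dx":-1.9,"dy":-3.6,"dz":6,"turn":0.006,"gripper":15},{"dx":-1.9,"dy":-3.6,"dz":8,"turn":0.006,"gripper":15},{"dx":-1.9,"dy":-3.6,"dz":9,"turn":0.006,"gripper":15},{"dx":-1.9,"dy":-3.6,"dz":9,"turn":0.006,"gripper":15}]' 12|head -4
python3 -m inch '[{"dx":0,"dy":0,"dz":0.5,"turn":0,"gripper":15},{"dx":0,"dy":0,"dz":1,"turn":0,"gripper":15}]' 12|head -4
python3 -m inch '[{"dx":0,"dy":0,"dz":0.5,"turn":0,"gripper":15},{"dx":0,"dy":0,"dz":1,"turn":0,"gripper":15}]' 12|head -4
python3 leg.py b2; python3 go.py 496.7 -113.4 202 49.7
```

```text
time_s: 11.18
tcp_pos: [495.5, -113.0, 203.1]
tcp_rot: [0.908, 0.42, 0.001, -0.0]
force: [0.1, -0.9, -3.1]
time_s: 11.35
tcp_pos: [496.1, -113.1, 202.8]
tcp_rot: [0.908, 0.42, 0.001, -0.0]
force: [-0.4, 0.9, -1.4]
time_s: 11.52
tcp_pos: [496.6, -113.1, 202.6]
tcp_rot: [0.907, 0.42, 0.002, 0.0]
force: [-0.4, 0.8, 3.6]
leg angle 1.2241 x at z-40 34.9 n 1576 range [[25.0, -94.0], [55.0, -8.0]] tcp [ 496.6 -113.1  202.6] F [-0.4  0.8  3.6] g 12.0 t 11.52
t 11.5667 tcp [ 496.6 -113.   202.6] yaw 49.68 tilt z [ 0.004  0.001 -1.   ] F [-0.1  1.1  2.4] op 24.0 g 12.0 j6 0.31
d [-0.2  0.4  0.6] turn -0.0
```

```bash
python3 -m inch '[{"dx":0,"dy":0,"dz":0,"turn":0,"gripper":15},{"dx":0,"dy":0,"dz":0,"turn":0,"gripper":15},{"dx":0,"dy":0,"dz":0,"turn":0,"gripper":15}]' 12|head -4
python3 - <<'E'
import numpy as np
h=116; G0=10
P0=np.array([G0,105+h]); T=.1405
def P(s,c,t): return c-s*np.array([np.cos(t),-np.sin(t)])+h*np.array([np.sin(t),np.cos(t)])
def hi(t): return P(-22-G0+35*t,np.array([-22+35*np.sin(t),70+35*np.cos(t)]),t)
# low-bump s at T from geometry
c=lambda t:np.array([28+30*np.sin(t),68+30*np.cos(t)])
d=c(T)-np.array([-22+35*np.sin(T),70+35*np.cos(T)]); sT=-22-G0+35*T+d@[np.cos(T),-np.sin(T)]
for t in(0,.03,.06,.09,.12,.14,.17,.2,.23,.26,.285,.31):
    p=hi(t) if t<=T else P(sT+30*(t-T),c(t),t)
    print(t,np.round(p-P0,1))
print('s low at T',sT)
E
```

```text
time_s: 11.82
tcp_pos: [496.6, -113.1, 202.6]
tcp_rot: [0.907, 0.42, 0.002, 0.0]
force: [-0.2, 1.8, 4.3]
0 [0. 0.]
0.03 [ 3.5 -1. ]
0.06 [ 6.9 -2.1]
0.09 [10.3 -3.2]
0.12 [13.7 -4.4]
0.14 [15.9 -5.3]
0.17 [19.5 -5.1]
0.2 [23. -5.]
0.23 [26.6 -5.1]
0.26 [30.1 -5.1]
0.285 [33.1 -5.3]
0.31 [36.1 -5.5]
s low at T 22.704881454418913
```

```bash

python3 -m inch '[{"dx":1.7,"dy":0,"dz":0.5,"turn":0,"gripper":15},{"dx":3.5,"dy":0,"dz":1,"turn":0,"gripper":15},{"dx":5.2,"dy":0,"dz":1.5,"turn":0,"gripper":15},{"dx":6.9,"dy":0,"dz":2.1,"turn":0,"gripper":15},{"dx":6.9,"dy":0,"dz":2.1,"turn":0,"gripper":15}]' 12|sed -n '2p;4p'
python3 leg.py b3
python3 -m inch '[{"dx":1.7,"dy":0,"dz":0.5,"turn":0,"gripper":15},{"dx":3.5,"dy":0,"dz":1.1,"turn":0,"gripper":15},{"dx":5.2,"dy":0,"dz":1.7,"turn":0,"gripper":15},{"dx":6.8,"dy":0,"dz":2.3,"turn":0,"gripper":15},{"dx":6.8,"dy":0,"dz":2.3,"turn":0,"gripper":15}]' 12|sed -n '2p;4p'
python3 leg.py b4
```

```text
tcp_pos: [501.7, -108.2, 200.8]
force: [1.9, 2.2, 5.8]
leg angle 1.2775 x at z-40 30.2 n 1183 range [[25.0, -95.0], [48.0, -20.0]] tcp [ 501.7 -108.2  200.8] F [1.9 2.2 5.8] g 12.0 t 12.23
tcp_pos: [506.5, -104.6, 200.2]
force: [-2.0, -1.3, 11.6]
leg angle 1.3177 x at z-40 26.8 n 878 range [[25.0, -95.0], [42.0, -31.0]] tcp [ 506.5 -104.6  200.2] F [-2.  -1.3 11.6] g 12.0 t 12.7
```

```bash
sed -i 's/q\[...,0\]>25/q[...,0]>8/; s/>-95)/>-88)/' leg.py
python3 -m inch '[{"dx":1,"dy":0,"dz":-0.7,"turn":0,"gripper":15},{"dx":2.2,"dy":0,"dz":-0.7,"turn":0,"gripper":15},{"dx":2.2,"dy":0,"dz":-0.7,"turn":0,"gripper":15}]' 12|sed -n '2p;4p'
python3 leg.py b5
python3 -m inch '[{"dx":1,"dy":0,"dz":0,"turn":0,"gripper":15},{"dx":2.2,"dy":0,"dz":0,"turn":0,"gripper":15},{"dx":2.2,"dy":0,"dz":0,"turn":0,"gripper":15}]' 12|sed -n '2p;4p'
python3 leg.py b6
```

```text
tcp_pos: [507.6, -102.9, 200.4]
force: [-1.7, -1.1, 8.8]
leg angle 1.3267 x at z-40 25.6 n 1452 range [[15.0, -88.0], [38.0, -5.0]] tcp [ 507.6 -102.9  200.4] F [-1.7 -1.1  8.8] g 12.0 t 13.0
tcp_pos: [509.0, -101.2, 200.4]
force: [-0.9, -2.1, 8.8]
leg angle 1.3429 x at z-40 24.2 n 1407 range [[14.0, -88.0], [36.0, -5.0]] tcp [ 509.  -101.2  200.4] F [-0.9 -2.1  8.8] g 12.0 t 13.3
```

```bash

python3 -m inch '[{"dx":1,"dy":0,"dz":-0.3,"turn":0,"gripper":15},{"dx":2,"dy":0,"dz":-0.6,"turn":0,"gripper":15},{"dx":3,"dy":0,"dz":-0.6,"turn":0,"gripper":15},{"dx":3,"dy":0,"dz":-0.6,"turn":0,"gripper":15}]' 12|sed -n '2p;4p'
python3 leg.py b7
python3 -m inch '[{"dx":1,"dy":0,"dz":0,"turn":0,"gripper":15},{"dx":2,"dy":0,"dz":0,"turn":0,"gripper":15},{"dx":3,"dy":0,"dz":0,"turn":0,"gripper":15},{"dx":3,"dy":0,"dz":0,"turn":0,"gripper":15}]' 12|sed -n '2p;4p'
python3 leg.py b8
python3 -m inch '[{"dx":1,"dy":0,"dz":0,"turn":0,"gripper":15},{"dx":2,"dy":0,"dz":0,"turn":0,"gripper":15},{"dx":3,"dy":0,"dz":0,"turn":0,"gripper":15},{"dx":3,"dy":0,"dz":0,"turn":0,"gripper":15}]' 12|sed -n '2p;4p'
python3 leg.py b9
```

```text
tcp_pos: [510.7, -98.8, 200.5]
force: [-1.0, -1.5, 8.0]
leg angle 1.3623 x at z-40 22.4 n 1350 range [[13.0, -88.0], [32.0, -6.0]] tcp [510.7 -98.8 200.5] F [-1.  -1.5  8. ] g 12.0 t 13.68
tcp_pos: [512.7, -96.4, 200.6]
force: [-1.5, -1.5, 7.4]
leg angle 1.3828 x at z-40 20.6 n 1299 range [[12.0, -88.0], [30.0, -5.0]] tcp [512.7 -96.4 200.6] F [-1.5 -1.5  7.4] g 12.0 t 14.07
tcp_pos: [514.6, -94.0, 200.5]
force: [0.1, -0.7, 8.0]
leg angle 1.4038 x at z-40 18.8 n 1248 range [[11.0, -88.0], [27.0, -6.0]] tcp [514.6 -94.  200.5] F [ 0.1 -0.7  8. ] g 12.0 t 14.45
```

```bash
cat > sc.py <<'E'
from ends import *
def fit(n,tag,T,Q):
    p,W=cloud(tag); M=R.from_quat(Q).as_matrix(); q=(W-T)@M; q[...,2]*=-1
    m=(q[...,1]<12)&(q[...,1]>-8)&(q[...,0]>5)&(q[...,0]<90)&(q[...,2]>-86)&(q[...,2]<-3)&(p.min(-1)>140)
    v=q[m][:,[0,2]].astype(np.float32); 
    for _ in range(3):
        l=cv2.fitLine(v,cv2.DIST_HUBER,0,.01,.01).ravel(); v=v[abs((v-l[2:])@[-l[1],l[0]])<3]
    if l[0]<0: l[:2]*=-1
    print(n,tag,'ang',round(np.arctan2(-l[1],l[0]),4),len(v),'x@-40',round(l[2]+(-40-l[3])*l[0]/l[1],1),v.min(0),v.max(0),'rms',np.std((v-l[2:])@[-l[1],l[0]]))
E
python3 - <<'E'
from sc import *
s=sensors.get_state(); Q=s['tcp_rot']
fit('scene','a_scene',np.array([501.3,-115.8,301]),Q); fit('top','a_top',np.array([501.3,-115.8,301]),Q)
snap('scene','d1s'); snap('top','d1t')
fit('scene','d1s',s['tcp_pos'],Q); fit('top','d1t',s['tcp_pos'],Q)
for n in('a_wrist','b0','b2','b9'):
    T={'a_wrist':[501.3,-115.8,301],'b0':[501.2,-114.3,214.7],'b2':[496.6,-113.1,202.6],'b9':s['tcp_pos']}[n]; fit('w',n,np.array(T),Q)
a=cv2.imread('pics/d1s.png')[120:240,210:340];b=cv2.imread('pics/d1t.png')[180:300,270:390];c=cv2.imread('pics/b9.png')
cv2.imwrite('pics/v7.png',np.hstack([cv2.resize(a,(430,400),interpolation=2),cv2.resize(c,(370,400))]))
E
```

```text
scene a_scene ang 1.1237 302 x@-40 38.1 [ 18.252573 -85.538315] [62.59028   -3.3029146] rms 1.3936577
top a_top ang 1.2274 58 x@-40 32.3 [ 32.196014 -85.11244 ] [ 48.423702 -38.61237 ] rms 0.5613859
scene d1s ang 1.4065 202 x@-40 17.7 [  9.664174 -85.72696 ] [27.18917   -6.3480334] rms 1.3248283Traceback (most recent call last):
  File "<stdin>", line 5, in <module>
  File "sc.py", line 7, in fit
    l=cv2.fitLine(v,cv2.DIST_HUBER,0,.01,.01).ravel(); v=v[abs((v-l[2:])@[-l[1],l[0]])<3]
      ~~~~~~~~~~~^^^^^^^^^^^^^^^^^^^^^^^^^^^^
cv2.error: OpenCV(4.12.0) /io/opencv/modules/imgproc/src/linefit.cpp:50: error: (-215:Assertion failed) count > 0 in function 'fitLine2D_wods'
```

```bash
python3 - <<'E'
from sc import *
z=np.load('pics/s2s.npz'); fit('scene','s2',z['T'],z['Q'])
s=sensors.get_state(); Q=s['tcp_rot']
for n,T in(('a_wrist',[501.3,-115.8,301]),('b0',[501.2,-114.3,214.7]),('b2',[496.6,-113.1,202.6]),('b9',s['tcp_pos'])): fit('w',n,np.array(T),Q)
a=cv2.imread('pics/d1s.png')[120:240,210:340];c=cv2.imread('pics/b9.png')
cv2.imwrite('pics/v7.png',np.hstack([cv2.resize(a,(430,400),interpolation=2),cv2.resize(c,(370,400))]))
E
```

```text
scene s2 ang 1.1632 132 x@-40 42.0 [ 25.919302 -35.82393 ] [40.246563  -3.1035945] rms 0.52007526
w a_wrist ang 1.0389 2215 x@-40 53.7 [ 31.080563 -82.262184] [79.00031   -3.0038497] rms 0.44175923
w b0 ang 1.2165 1804 x@-40 35.3 [ 19.071676 -85.85111 ] [52.782925  -3.3901467] rms 0.60373044
w b2 ang 1.2214 1773 x@-40 34.9 [ 18.95952 -85.97045] [52.03394  -3.069039] rms 0.5971115
w b9 ang 1.399 332 x@-40 18.8 [ 10.145184 -85.18423 ] [26.271637  -5.8195124] rms 1.1603171
```

View pics/v7.png

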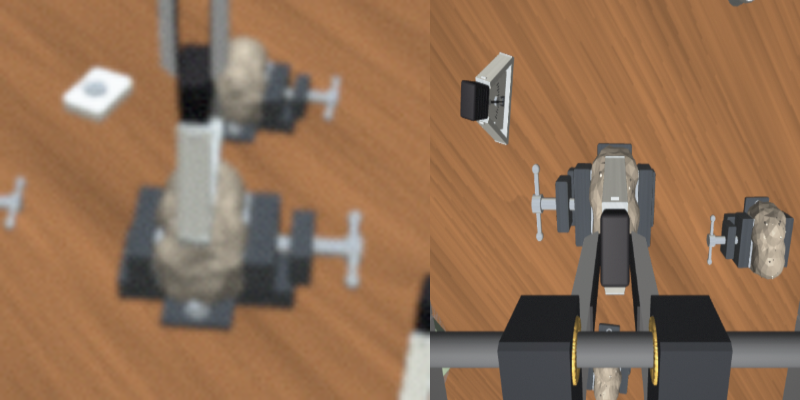

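```bash
python3 - <<'E'
from sc import *
def fit2(tag,T,Q,th,x1=75):
    p,W=cloud(tag); M=R.from_quat(Q).as_matrix(); q=(W-np.array(T))@M; q[...,2]*=-1
    m=(abs(q[...,1])<9)&(q[...,0]>5)&(q[...,0]<x1)&(q[...,2]>-83)&(q[...,2]<-6)&(p.min(-1)>th)
    v=q[m][:,[0,2]].astype(np.float32)
    for _ in range(4):
        l=cv2.fitLine(v,cv2.DIST_HUBER,0,.01,.01).ravel(); v=v[abs((v-l[2:])@[-l[1],l[0]])<2]
    if l[0]<0: l[:2]*=-1
    print(tag,th,'ang',round(np.arctan2(-l[1],l[0]),4),len(v),'x@-40',round(l[2]+(-40-l[3])*l[0]/l[1],1),v.min(0),v.max(0))
Q72=[np.cos(np.radians(36)),np.sin(np.radians(36)),0,0]
z=np.load('pics/s2s.npz'); s=sensors.get_state()
for th in(90,120,150):
    fit2('scene0',[538.7,136.6,97],Q72,th); fit2('top0',[538.7,136.6,97],Q72,th); fit2('s2',z['T'],z['Q'],th); fit2('d1s',s['tcp_pos'],s['tcp_rot'],th); fit2('b9',s['tcp_pos'],s['tcp_rot'],th);fit2('b2',[496.6,-113.1,202.6],s['tcp_rot'],th)
E
```

```text
scene0 90 ang 1.1503 191 x@-40 42.7 [ 26.969511 -82.85077 ] [62.566734 -6.595869]
top0 90 ang 1.1463 57 x@-40 43.7 [ 30.382763 -82.09111 ] [ 63.345356 -10.266013]
s2 90 ang 1.2004 139 x@-40 20.8 [  8.852436 -82.8049  ] [ 38.837482 -11.208826]
d1s 90 ang 1.4155 159 x@-40 17.8 [ 10.861424 -82.49618 ] [25.568674  -6.3373113]
b9 90 ang 1.4058 1075 x@-40 18.9 [ 11.510617 -82.730865] [26.402742  -6.0723243]
b2 90 ang 1.2241 1413 x@-40 34.9 [ 21.935535 -82.956726] [50.684925 -6.044135]
scene0 120 ang 1.1496 195 x@-40 42.7 [ 26.969511 -82.85077 ] [63.06794  -6.595869]
top0 120 ang 1.1463 57 x@-40 43.7 [ 30.382763 -82.09111 ] [ 63.345356 -10.266013]
s2 120 ang 1.1457 144 x@-40 21.9 [  8.193022 -82.72102 ] [ 42.25214   -13.0019455]
d1s 120 ang 1.4155 159 x@-40 17.8 [ 10.861424 -82.49618 ] [25.568674  -6.3373113]
b9 120 ang 1.4058 1075 x@-40 18.9 [ 11.510617 -82.730865] [26.402742  -6.0723243]
b2 120 ang 1.2241 1413 x@-40 34.9 [ 21.935535 -82.956726] [50.684925 -6.044135]
scene0 150 ang 1.1496 195 x@-40 42.7 [ 26.969511 -82.85077 ] [63.06794  -6.595869]
top0 150 ang 1.1461 56 x@-40 43.7 [ 30.61651 -82.09111] [ 63.345356 -10.330663]
s2 150 ang 1.1355 246 x@-40 42.9 [ 27.386946 -82.54209 ] [62.757195  -6.3225145]
d1s 150 ang 1.4108 161 x@-40 17.8 [ 10.600662 -82.49618 ] [25.826122  -6.3373113]
b9 150 ang 0.6165 239 x@-40 57.2 [  9.203614 -11.758108] [16.277525  -6.0723243]
b2 150 ang 1.2248 1401 x@-40 34.9 [ 21.935535 -82.956726] [50.684925 -6.044135]
```

```bash

python3 -m inch '[{"dx":1,"dy":0,"dz":0,"turn":0,"gripper":15},{"dx":2,"dy":0,"dz":0,"turn":0,"gripper":15},{"dx":3,"dy":0,"dz":0,"turn":0,"gripper":15},{"dx":3,"dy":0,"dz":-0.4,"turn":0,"gripper":15},{"dx":3,"dy":0,"dz":-0.8,"turn":0,"gripper":15}]' 12|sed -n '2p;4p'
python3 -m inch '[{"dx":0,"dy":0,"dz":0,"turn":0,"gripper":15},{"dx":0,"dy":0,"dz":0,"turn":0,"gripper":15},{"dx":0,"dy":0,"dz":0,"turn":0,"gripper":15},{"dx":0,"dy":0,"dz":0,"turn":0,"gripper":15}]' 12|sed -n '2p;4p'
python3 leg.py b10; python3 leg.py b11; python3 - <<'E'
from sc import *
s=sensors.get_state(); snap('scene','d2s'); fit('scene','d2s',s['tcp_pos'],s['tcp_rot']); print(s['force'],s['opening'])
E
```

```text
tcp_pos: [516.1, -91.6, 200.5]
force: [-0.8, -1.3, 4.4]
tcp_pos: [516.2, -91.3, 200.4]
force: [-0.1, -0.4, 6.0]
leg angle 1.4263 x at z-40 17.1 n 1182 range [[10.0, -88.0], [24.0, -6.0]] tcp [516.2 -91.3 200.4] F [-0.1 -0.4  6. ] g 12.0 t 15.35
leg angle 1.4248 x at z-40 17.1 n 1193 range [[10.0, -88.0], [25.0, -6.0]] tcp [516.2 -91.3 200.4] F [-0.4 -1.1  5.9] g 12.0 t 15.4
scene d2s ang 1.4206 209 x@-40 16.1 [  8.8228   -84.778786] [24.474825  -4.9125304] rms 1.3848541
[ 0.08926005 -0.77450446  5.32767266] 23.617660367643243
```

```bash
python3 -c "
from plant import job
print(job.job_done())"
```

```text
the job is handed in; nothing more can be done
None
```

I handed the job in with the gauge still gripped and resting on the stone at about 9 N. It dips about 0.276 rad against a mark I read at about 0.28 rad. That dip comes from depth measurements of the frame's leg, because no camera could see the dial there. No verdict came back after hand-in.

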